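Tip a carton of bolts onto the low shelf deck and press it home

ROBOT

A 7-joint arm with a two-finger parallel gripper is mounted at the origin on the work surface. World frame = base frame: x ahead of the robot, y to its left, z up, the work surface at z = 0. Lengths are in mm, angles in rad, forces in N, time in s.
With the tool pointing down it reaches from about 400 to 875 mm from the base axis. Payload 4.4 kg.
Tool frame: the origin (TCP) lies at the very end of the fingers, on their centre line; the grasp point (between the pads) lies 19 mm behind it; z points along the fingers, x is the direction in which the jaws open and shut, and the axes are right-handed (so a half turn about z gives the same grasp; the last joint's range is limited). The gripper opens to 85 mm and grips with 20 to 120 N. Pads are 22 mm wide; open, the fingers measure 114 mm over their backs; the gripper's body (76 mm by 85 mm) begins 54 mm behind the grasp point. The pads swing forward as they close: fully open they stand 13 mm farther back than shut.
Start: joints at [1.149, 0.628, 0.038, 1.517, -0.027, 0.996, -0.02], TCP at [226.449, -609.293, 231.313] pointing down, gripper open.
Joint ranges: [-3.06, 3.06], [-0.37, 2.12], [-1.25, 1.32], [0.18, 2.47], [-1.1, 4.24], [0.23, 1.98], [-2.94, 2.94]. Speed limits (rad/s): [2.57, 2.57, 3.14, 3.14, 3.14, 3.14, 3.14].

INTERFACE

Orientations are given as [roll, pitch, yaw] about the fixed x, y, z axes, in that order (R = Rz(yaw) Ry(pitch) Rx(roll)).
In Python, from cell import ctrl gives the robot as it stands.
- The arm moves only by the shell command python3 -m creep 'ROWS'. ROWS is text: rows parted by semicolons, each of 7 numbers parted by spaces: the shift along the tool's x, y, z in units of 40 mm (1.0 is 40 mm), then the turn, a rotation vector about the tool's x, y, z in degrees, then the closure, from 0 (fully open) to 1 (shut). In form: x y z rx ry rz grip; .... A call has 1 to 10 rows; each row is the pose to reach, as a shift and turn from the pose commanded when the call began, along the tool's axes at that moment; what a row does not reach only later rows make up. A row lasts 1/12 s, in which the tool goes at most 41.7 mm and 7.16 degrees, less where a joint would pass 70% of its speed; a pose out of reach is approached as far as the arm can. A call with a gripper value outside its range is refused whole. The fingers move at their own pace and stop on an object; the grip force is fixed at half the most. Time passes only in rows, so rows that repeat a pose let the fingers close. It gives the time, the measured TCP pose, the force and the opening at its end, in the units of the state.
- ctrl.read_state(): the state, without advancing time (a new reading comes with each control period).
- ctrl.get_image(name): name is "scene" or "top" or "wrist"; returns a dict with "img" (420x560x3 uint8, red, green, blue), "vfov" (degrees; the focal length in pixels is half the picture's height over the tangent of half this angle, whatever the lens; pixels are square), "cx", "cy" (the principal point, pixels), "distortion" ([k1, k2, p1, p2, k3] as OpenCV has them; the pictures are not rectified), "T" (4x4, takes a point from camera to world coordinates); the wrist camera has in their place "tool_from_camera" (4x4, takes a point from camera to tool coordinates, whose origin is the TCP and whose axes are the tool frame's). Camera axes: x right, y up, looking along -z (the intrinsics and any distortion apply to the point x, -y, -z); pixel columns grow to the right and rows downward; lengths in mm; the calibration is good to about 2 mm. A picture is of the moment at which its call begins: read the wrist's pose just before it. There is no depth.
- ctrl.finish_job(): hands the job in, once; it reports no verdict.
Trained networks look in the newest picture that a camera, given by its name, has taken for a name from the list of things; names that differ only in an ending like _2 or _b are one class to them, and where a whole thing is asked for, a point or a joint stands for the part that bears it (a point fixed in the world has none). Each returns a list of dicts, best first, with "score" (0 to 1); they miss things now and then, are a little off and sometimes report something else, mostly with a low value. They report only what shows in the picture. A call takes as long as a camera call. They do not tell look-alikes from the thing itself.
- ctrl.boxes_of(camera, thing): "rect" ([left, top, right, bottom] in pixels, round what is visible of it).
- ctrl.cut_out(camera, thing): "pixels" (420x560 bool, what is visible of it) and "rect" ([left, top, right, bottom] in pixels, round what is visible of it).
The state is a dict: "clock": time; "qpos": joint angles; "qd": joint speeds; "tau": joint torques, N m; "eef_pos": TCP position; "tool_rot": TCP orientation; "force": force on the tool from outside, world axes, zero at the start; "torque": the same for the moment, N m; "width": finger opening in mm.
Only numpy, scipy, OpenCV 4.12 (cv2) and the standard library are available. Lean on these libraries where they do the work, as an engineer would, in place of code of your own. Each camera call takes 0.05 s, during which the arm holds its last target.

TASK

Put the tall carton of bolts on the low shelf deck lying on its side: slide it upright along the counter until its foot stands squarely against the deck's front edge, push high on its back so that it tips over the edge onto the deck, then slide it fully home and press it firmly (about 15 N, for half a second) and squarely against the back fence before letting go. Never push the cardboard with more than 22 N, and leave the other things alone.

Things in the scene. Friction and masses are not known exactly. Their poses are not given: they have to be found in the camera images.
- carton: the tall closed cardboard carton of bolts: a rigid box 100 mm (x) by 130 (y) by 125 tall (z), 0.4 to 0.8 kg, too wide to grip. Origin: centre of its underside; z to its top. It starts upright on the counter, 40 to 90 mm short of the deck's front edge, its +x face towards it (up to 0.2 rad askew, 25 mm off the centre line). Pushed level at 40 to 60 mm up it slides at 2 to 6 N, more if also pressed down
- carton_leadface (a point): centre of the carton's +x face, 50 mm ahead of and 62.5 mm above its origin while upright; it must end face down on the deck
- carton_backtop (a point): middle of the top edge of the carton's back (-x) face. Pushed just below here (100 to 115 mm up) with its foot at the edge, the carton tips with about 2 to 6 N about the edge; the face rises as it turns, so a pusher kept level jams: move round with it. It falls over by itself past a lean of about 0.8 to 0.95 rad. Pushed here before its foot meets the edge it may topple short
- deck: the low shelf deck fixed on the counter: a flat grey steel plate 15 mm thick, 260 mm wide (y), 190 mm deep (x). Origin: the middle of its front edge, at counter level (its top is at z = +15 mm). x points inwards from the front edge to the fence, the direction in which the carton is pushed
- fence: the dark steel back fence fixed across the deck, 260 mm wide, 15 mm thick, its top 65 mm above the counter. Origin: middle of its front face at counter level, 175 mm inwards from the deck's front edge; axes as the deck. It is rigid. Sliding friction takes 2 to 6 N of the push. Home: the top of the lying carton is flat against this face, its origin then 50 mm inwards of the deck's front edge
- short_carton: bystander: a low brown carton, 90 x 80 x 60 mm, standing behind the fence. Origin: centre of its underside
- tin: bystander: a round steel tin, 60 mm wide, 70 mm tall, standing on the -y side. Origin: centre of its underside
- washer_cup: bystander: an open grey cup, 70 mm wide, 50 mm tall. Origin: centre of its underside
- driver: bystander: a screwdriver lying on the counter
- collar: bystander: a white plastic ring, 70 mm wide, 30 mm tall. Origin: centre of its underside
Mind the look-alikes: they are no part of the job. What is shaped like the carton but red or yellow is not meant.

How it is judged:
By the outcome, as a careful person would: the job done as asked, in the order asked, and still so for the second after the job is handed in, with the robot touching nothing.
It also fails if it takes over 72 s, if anything falls off the work surface, if the arm or the gripper's body presses on something with over 40 N, if the wrist force passes 120 N, or if a joint passes its speed limit or range.

## Working session

There is one attempt and no reset: what is moved stays moved. The work goes in short steps, Python scripts to look and compute and a shell command to move; the robot and the scene stay as the last step left them, time stands still between calls to the robot, and variables do not carry over. Pictures are saved under pics/ and viewed, and the job is handed in when it is done.

```bash
mkdir -p pics; ls; python3 - <<'E'
from cell import ctrl
import cv2
s=ctrl.read_state(); print({k:(v if not hasattr(v,'round') else v) for k,v in s.items()})
for n in ("scene","top"):
    d=ctrl.get_image(n); cv2.imwrite(f'pics/{n}0.png',d['img'][:,:,::-1])
    print(n,d['vfov'],d['cx'],d['cy'],d['distortion'],d['T'])
    for t in("carton","deck","fence","tin","short_carton","washer_cup","driver","collar"):
        print(t,[(r['rect'],round(r['score'],2)) for r in ctrl.boxes_of(n,t)][:4])
E
```

```text
pics
{'clock': 0.0, 'qpos': array([ 1.14919812,  0.62933118,  0.03843935,  1.51839023, -0.02702774,
        0.99626279, -0.01998508]), 'qd': array([ 1.22097687e-04,  9.53469080e-04,  1.34401967e-03,  6.18254350e-06,
       -2.18871962e-05,  5.62654882e-04, -5.75167308e-05]), 'tau': array([ 6.23915912e-04, -5.63393712e+01,  1.22600421e+00, -1.93445367e+01,
        1.09008720e-02,  1.04713239e-02,  3.32365653e-05]), 'eef_pos': array([ 226.23874432, -608.69143987,  230.39159125]), 'tool_rot': array([-3.14159207e+00,  1.87396591e-03, -1.21499670e+00]), 'force': array([-0.35432728, -0.32357084,  0.14163837]), 'torque': array([ 0.02274557,  0.03972211, -0.02514012]), 'width': 85.37828320755473}
scene 51.56493672450364 278.4338750325641 216.16290987128932 [-0.04607179  0.          0.          0.          0.        ] [[-2.98919005e-01 -8.02146060e-01  5.16922748e-01  1.06042361e+03]
 [ 9.54138607e-01 -2.41953622e-01  1.76289433e-01  1.27583954e+02]
 [-1.63385428e-02  5.45912212e-01  8.37683060e-01  1.00976983e+03]
 [ 0.00000000e+00  0.00000000e+00  0.00000000e+00  1.00000000e+00]]
carton [([
[... 913 characters left out ...]
93.0, 236.4, 336.1, 274.4], 0.83), ([383.1, 259.6, 442.2, 313.0], 0.69), ([290.9, 167.2, 328.7, 217.6], 0.61)]
deck [([204.3, 166.0, 273.2, 249.2], 0.88), ([201.2, 171.9, 222.9, 252.3], 0.65)]
fence [([202.5, 172.4, 223.1, 251.6], 0.96), ([290.4, 166.9, 328.3, 219.0], 0.29)]
tin [([264.4, 138.2, 283.5, 161.2], 0.86)]
short_carton [([171.3, 195.6, 206.0, 229.3], 0.75), ([147.4, 168.5, 175.1, 192.5], 0.61)]
washer_cup [([149.7, 168.4, 173.4, 193.0], 0.8), ([203.2, 174.0, 223.1, 253.4], 0.57), ([270.0, 140.1, 283.7, 162.9], 0.33)]
driver [([291.6, 168.5, 330.1, 217.9], 0.62), ([377.4, 168.4, 388.7, 217.6], 0.6)]
collar [([206.0, 167.3, 271.4, 251.5], 0.54), ([351.3, 224.6, 370.3, 249.6], 0.49)]
```

View pics/scene0.png

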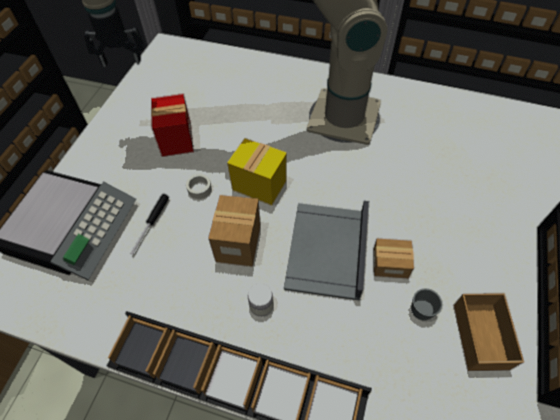

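View pics/top0.png

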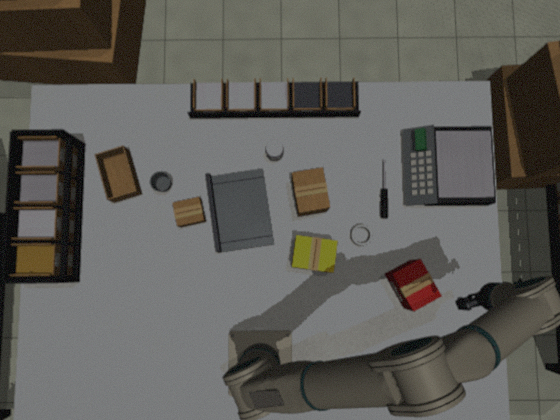

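The wanted carton is the brown one, at scene (236,230) and top (310,190). The red one (scene 172,124; top 412,285) and yellow one (scene 258,170; top 315,253) are look-alikes. The low brown one at scene (394,258) is short_carton. The deck is at scene (325,248) and top (240,210), so the push direction is roughly world +y. Next I'll fit the poses by silhouette and check a close crop.

```bash
cat > h.py <<'E'
import numpy as np,cv2
from scipy.optimize import minimize
from cell import ctrl
from scipy.spatial.transform import Rotation as Ro
def cam(d):
    f=d['img'].shape[0]/2/np.tan(np.radians(d['vfov']/2))
    return np.array([[f,0,d['cx']],[0,f,d['cy']],[0,0,1]]),np.array(d['distortion'],float),np.array(d['T'])
def proj(d,P,T=None):
    K,D,Tc=cam(d); 
    P=np.atleast_2d(P).astype(float); C=(P-Tc[:3,3])@Tc[:3,:3]; C=C*[1,-1,-1]
    return cv2.projectPoints(C,np.zeros(3),np.zeros(3),K,D)[0][:,0]
def plane(d,px,z):
    K,D,Tc=cam(d); u=cv2.undistortPoints(np.array([[px]],float),K,D)[0,0]
    r=Tc[:3,:3]@np.array([u[0],-u[1],-1]); t=(z-Tc[2,3])/r[2]; return Tc[:3,3]+t*r
def box(x,y,yaw,lx,ly,z0,z1,ox=0):
    c,s=np.cos(yaw),np.sin(yaw)
    return np.array([[x+c*(ox+a*lx/2)-s*b*ly/2,y+s*(ox+a*lx/2)+c*b*ly/2,z] for a in(-1,1) for b in(-1,1) for z in(z0,z1)])
S=4
def hull(d,P,shape=(420,560)):
    m=np.zeros((shape[0]*S,shape[1]*S),np.uint8)
    h=cv2.convexHull(((proj(d,P)+.5)*S).astype(np.float32)).astype(np.int32)
    cv2.fillConvexPoly(m,h,1); return m
def fit(obs,gen,x0,steps):
    ms=[(d,cv2.resize(m.astype(np.float32),(560*S,420*S),interpolation=cv2.INTER_LINEAR)>.5) for d,m in obs]
    def c(p):
        t=0
        for d,m in ms:
            h=hull(d,gen(p))>0; t+=1-(h&m).sum()/(h|m).sum()
        return t/len(ms)
    sim=np.vstack([x0]+[np.array(x0)+np.eye(len(x0))[i]*steps[i] for i in range(len(x0))])
    r=minimize(c,x0,method='Nelder-Mead',options=dict(initial_simplex=sim,maxiter=150,xatol=.05,fatol=1e-5))
    return r.x,r.fun
def draw(d,Ps,rect,sc,name):
    l,t,r,b=rect; im=cv2.resize(d['img'][t:b,l:r,::-1],None,fx=sc,fy=sc,interpolation=cv2.INTER_CUBIC)
    for P,col in Ps:
        q=((proj(d,P)+.5-[l,t])*sc).astype(int)
        for i in range(8):
            for j in range(i):
                if bin(i^j).count('1')==1: cv2.line(im,tuple(map(int,q[i])),tuple(map(int,q[j])),col,1)
    cv2.imwrite(name,im)
E
python3 - <<'E'
from h import *
obsC=[];obsD=[];obsF=[];ds={}
for n,ce in(("scene",(236,230)),("top",(310,190))):
    d=ctrl.get_image(n);ds[n]=d
    for r in ctrl.cut_out(n,"carton"):
        l,t,R,b=r['rect']
        if abs((l+R)/2-ce[0])<12 and abs((t+b)/2-ce[1])<12: obsC.append((d,r['pixels']));print(n,'C',r['rect'],r['score']);break
    for nm,o in(("deck",obsD),("fence",obsF)):
        r=ctrl.cut_out(n,nm)[0]; o.append((d,r['pixels'])); print(n,nm,r['rect'],r['score'])
K=ds['top']
print('carton~',plane(K,(310,190),125),'deck~',plane(K,(240,210),15))
gC=lambda p:box(p[0],p[1],p[2],100,130,0,125)
c0=plane(K,(310,190),100)
resC=fit(obsC,gC,[c0[0],c0[1],1.5],[15,15,.2]);print('C',resC)
for o in obsC: print(fit([o],gC,resC[0],[8,8,.1]))
gD=lambda p:np.vstack([box(p[0],p[1],p[2],190,260,0,15,95),box(p[0],p[1],p[2],15,260,15,65,182.5)])
d0=plane(K,(273,205),15)
obsU=[(a[0],a[1]|b[1]) for a,b in zip(obsD,obsF)]
gD1=lambda p:box(p[0],p[1],p[2],175,260,0,15,87.5)
gF=lambda p:box(p[0],p[1],p[2],15,260,0,65,182.5)
resD=fit(obsU,gD,[d0[0],d0[1],1.6],[15,15,.1]);print('U',resD)
for o in obsU: print(fit([o],gD,resD[0],[8,8,.1]))
x=resD[0]
draw(ds['scene'],[(gC(resC[0]),(0,255,0)),(box(*x,190,260,0,15,95),(255,255,0)),(gF(x),(0,255,255))],(200,180,390,310),4,'pics/fs.png')
draw(ds['top'],[(gC(resC[0]),(0,255,0)),(box(*x,190,260,0,15,95),(255,255,0)),(gF(x),(0,255,255))],(190,130,350,260),5,'pics/ft.png')
E
```

```text
scene C [209.1, 194.1, 258.7, 264.9] 0.71
scene deck [283.3, 199.9, 370.2, 300.5] 0.84
scene fence [353.4, 199.4, 369.4, 299.8] 0.6
top C [290.3, 167.0, 328.1, 219.6] 0.68
top deck [206.2, 167.5, 273.5, 249.4] 0.58
top fence [202.7, 172.6, 220.9, 251.4] 0.65
carton~ [ 545.31189265 -162.76467923  125.        ] deck~ [497.82806064  65.19306857  15.        ]
C (array([ 548.33075698, -163.18496087,    1.73833038]), np.float64(0.04583077699412147))
(array([ 550.38136765, -161.05892938,    1.76033996]), np.float64(0.043551222630653696))
(array([ 547.85698917, -163.73694656,    1.71981279]), np.float64(0.02881186135043079))
U (array([512.90311139, -27.08646367,   1.71792908]), np.float64(0.06216212389868514))
(array([515.03677776, -26.026894  ,   1.70993807]), np.float64(0.07042168622824618))
(array([513.05066212, -28.47040193,   1.72783762]), np.float64(0.03576351963448743))
```

View pics/fs.png

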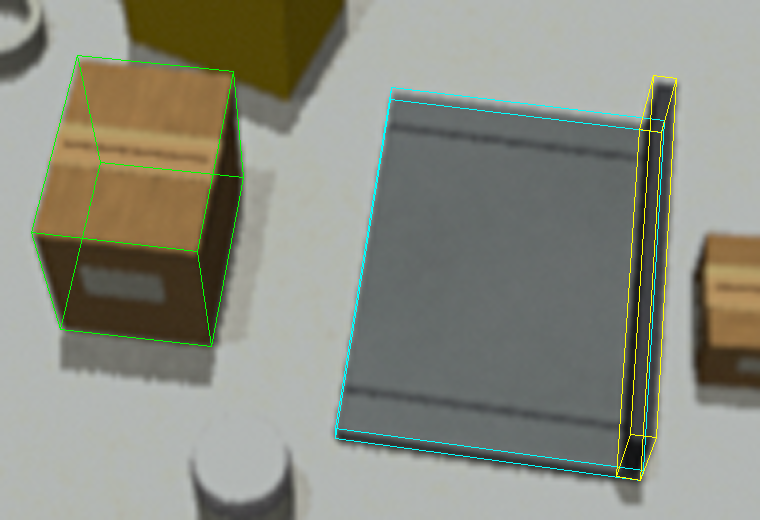

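View pics/ft.png

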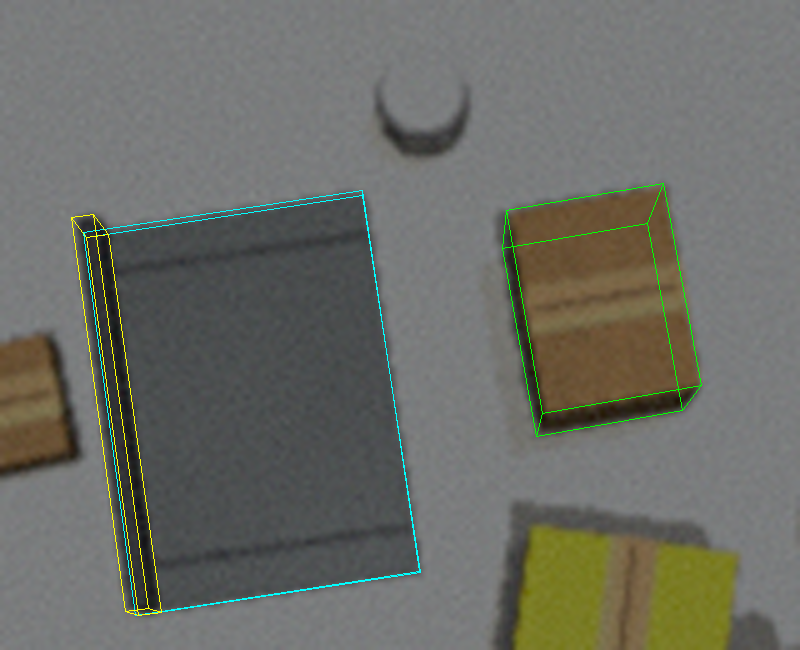

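The brown carton closely matches its 100x130x125 wireframe, as does the deck. The gap is about 90 mm, the carton sits about 15 mm off line, and it is nearly square. I'll push with two slightly opened fingers spread across the face, tool tilted about 40° with the tips leading, which leaves room for the gripper body.

```bash
cat >> h.py <<'E'
DX,DY,PSI=513.2,-27.2,1.72
def w2d(p):
    c,s=np.cos(PSI),np.sin(PSI); x,y=p[0]-DX,p[1]-DY
    return np.array([c*x+s*y,-s*x+c*y,p[2]])
def d2w(a,l,z):
    c,s=np.cos(PSI),np.sin(PSI); return np.array([DX+c*a-s*l,DY+s*a+c*l,z])
def tgt(a,l,z,tilt):
    d=np.array([np.cos(PSI),np.sin(PSI),0]);x=np.array([np.sin(PSI),-np.cos(PSI),0]);t=np.radians(tilt)
    zt=np.sin(t)*d-np.cos(t)*np.array([0,0,1]); R=np.column_stack([x,np.cross(zt,x),zt])
    return d2w(a,l,z),R
def go(a,l,z,tilt=40):
    s=ctrl.read_state();p=np.array(s['eef_pos']);R=Ro.from_euler('xyz',s['tool_rot']).as_matrix()
    P,Rt=tgt(a,l,z,tilt)
    print('delta',np.round(R.T@(P-p)/40,3),np.round(np.degrees(Ro.from_matrix(R.T@Rt).as_rotvec()),2))
def st():
    s=ctrl.read_state();R=Ro.from_euler('xyz',s['tool_rot']).as_matrix();_,Rt=tgt(0,0,0,40)
    f=np.array(s['force']);c,k=np.cos(PSI),np.sin(PSI)
    print('t',round(s['clock'],2),'deck a,l,z',w2d(s['eef_pos']).round(1),'F(d,n,z)',np.round([c*f[0]+k*f[1],-k*f[0]+c*f[1],f[2]],1),'roterr40',np.degrees(Ro.from_matrix(R.T@Rt).as_rotvec()).round(1),'w',round(s['width'],1),'q',np.round(s['qpos'],2))
E
python3 - <<'E'
from h import *
st();go(-250,-15,230)
for n,p in dict(tin=((274,150),70),yel=((315,253),110),red=((412,285),110),collar=((360,235),15)).items(): print(n,plane(ctrl.get_image('top'),*p).round(),w2d(plane(ctrl.get_image('top'),*p)).round())
E
```

```text
t 1.3 deck a,l,z [-533.   370.1  231.3] F(d,n,z) [-1.5  0.3  0.7] roterr40 [ 33.5 -27.2 -74.8] w 85.7 q [ 1.15  0.63  0.04  1.52 -0.03  1.   -0.02]
delta [ -4.95  -10.874   0.033] [ 33.5  -27.21 -74.75]
tin [688. -50.  70.] [ -48. -169.   70.]
yel [ 350. -177.  110.] [-124.  184.  110.]
red [ 250. -474.  110.] [-403.  327.  110.]
collar [ 412. -333.   15.] [-288.  145.   15.]
```

```bash
python3 -m creep '-1.2 -2.7 -0.5 8 -7 -19 0.25; -2.5 -5.4 -0.5 17 -14 -37 0.25; -2.5 -5.4 -0.5 17 -14 -37 0.25; -2.5 -5.4 -0.5 17 -14 -37 0.25; -3.7 -8.1 -0.5 25 -20 -56 0.25; -3.7 -8.1 -0.5 25 -20 -56 0.25; -4.95 -10.87 0 33.5 -27.2 -74.8 0.25; -4.95 -10.87 0 33.5 -27.2 -74.8 0.25; -4.95 -10.87 0 33.5 -27.2 -74.8 0.25; -4.95 -10.87 0 33.5 -27.2 -74.8 0.25'; python3 - <<'E'
from h import *
st();go(-240,-15,120)
E
```

```text
clock: 2.53
eef_pos: [521.3, -315.9, 236.1]
tool_rot: [-2.55, 0.067, -0.074]
force: [0.4, -0.3, -0.6]
width: 64.3
t 2.53 deck a,l,z [-286.7   34.9  236.1] F(d,n,z) [-0.4 -0.4 -0.6] roterr40 [  5.6  -4.6 -12.5] w 64.3 q [ 0.95  0.84 -0.44  1.29 -0.15  1.42  0.54]
delta [1.151 0.407 3.139] [  5.64  -4.61 -12.53]
```

```bash
python3 -m creep '0.6 0.2 1.5 2.8 -2.3 -6.2 0.25; 1.15 0.41 3.14 5.6 -4.6 -12.5 0.25; 1.15 0.41 3.14 5.6 -4.6 -12.5 0.25; 1.15 0.41 3.14 5.6 -4.6 -12.5 0.25; 1.15 0.41 3.14 5.6 -4.6 -12.5 0.25; 1.15 0.41 3.14 5.6 -4.6 -12.5 0.25'; python3 - <<'E'
from h import *
st();go(-235,-15,40)
d=ctrl.get_image('scene');cv2.imwrite('pics/a.png',d['img'][:,:,::-1])
d=ctrl.get_image('wrist');cv2.imwrite('pics/aw.png',d['img'][:,:,::-1])
E
```

```text
clock: 3.03
eef_pos: [562.9, -263.9, 120.9]
tool_rot: [-2.446, 0.002, 0.145]
force: [-0.4, -1.0, 0.7]
width: 64.2
t 3.03 deck a,l,z [-241.5  -14.   120.9] F(d,n,z) [-0.9  0.6  0.7] roterr40 [ 0.2 -0.1 -0.3] w 64.2 q [ 0.88  1.06 -0.5   1.24 -0.1   1.36  0.7 ]
delta [0.029 1.171 1.657] [ 0.16 -0.08 -0.27]
```

View pics/a.png

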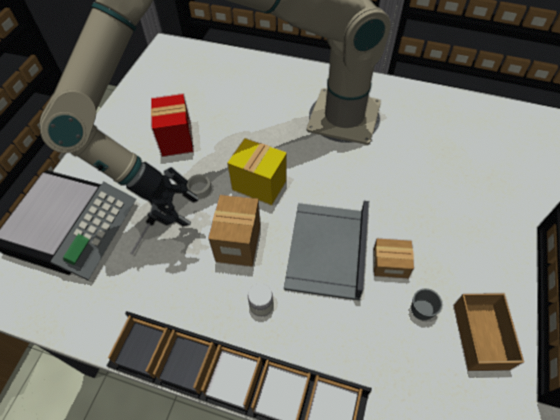

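View pics/aw.png

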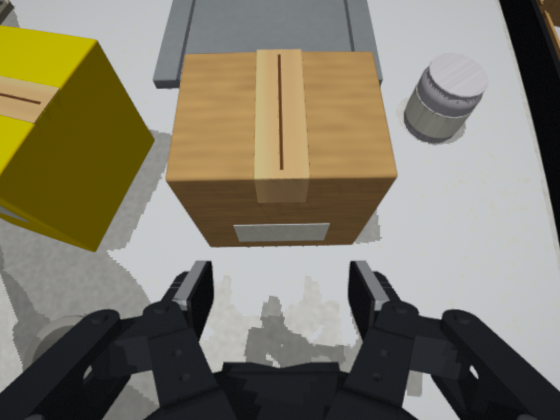

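Wrist view: the carton's back face is squarely ahead, label at (282,233), with the finger tips at (205,280) and (360,280) symmetric about its middle. Going down.

```bash
python3 -m creep '0 0.6 0.9 0 0 0 0.25; 0.03 1.3 1.75 0.2 0 -0.3 0.25; 0.03 1.3 1.75 0.2 0 -0.3 0.25; 0.03 1.3 1.75 0.2 0 -0.3 0.25'; python3 - <<'E'
from h import *
st();go(-200,-15,33)
go(-190,-15,33)
E
```

```text
clock: 3.47
eef_pos: [561.6, -258.9, 32.3]
tool_rot: [-2.44, 0.002, 0.148]
force: [0.6, 0.6, 0.5]
width: 64.0
t 3.47 deck a,l,z [-236.3  -13.4   32.3] F(d,n,z) [ 0.5 -0.6  0.5] roterr40 [-0.2  0.  -0.1] w 64.0 q [ 0.87  1.17 -0.48  1.26 -0.08  1.26  0.74]
delta [ 0.038 -0.705  0.572] [-0.18  0.02 -0.13]
delta [ 0.038 -0.896  0.733] [-0.18  0.02 -0.13]
```

```bash
python3 -m creep '0.02 -0.19 0.16 0 0 0 0.25; 0.04 -0.38 0.32 0 0 0 0.25; 0.04 -0.54 0.45 0 0 0 0.25; 0.04 -0.58 0.485 0 0 0 0.25; 0.04 -0.62 0.52 0 0 0 0.25; 0.04 -0.66 0.55 0 0 0 0.25; 0.04 -0.70 0.585 0 0 0 0.25; 0.04 -0.74 0.62 0 0 0 0.25; 0.04 -0.78 0.655 0 0 0 0.25; 0.04 -0.82 0.69 0 0 0 0.25'; python3 - <<'E'
from h import *
st()
E
```

```text
clock: 4.3
eef_pos: [558.4, -216.0, 32.4]
tool_rot: [-2.443, -0.001, 0.149]
force: [0.4, -4.2, 2.5]
width: 63.6
t 4.3 deck a,l,z [-193.4  -16.6   32.4] F(d,n,z) [-4.2  0.3  2.5] roterr40 [-0.  -0.1  0. ] w 63.6 q [ 0.85  1.14 -0.5   1.36 -0.09  1.16  0.72]
```

```bash
python3 -m creep '0 -0.0575 0.048 0 0 0 0.25; 0 -0.115 0.0965 0 0 0 0.25; 0 -0.172 0.145 0 0 0 0.25; 0 -0.23 0.193 0 0 0 0.25; 0 -0.287 0.241 0 0 0 0.25; 0 -0.345 0.289 0 0 0 0.25; 0 -0.402 0.337 0 0 0 0.25; 0 -0.46 0.386 0 0 0 0.25; 0 -0.517 0.434 0 0 0 0.25; 0 -0.575 0.482 0 0 0 0.25'; python3 - <<'E'
from h import *
st()
E
python3 -m creep '0 -0.0575 0.048 0 0 0 0.25; 0 -0.115 0.0965 0 0 0 0.25; 0 -0.172 0.145 0 0 0 0.25; 0 -0.23 0.193 0 0 0 0.25; 0 -0.287 0.241 0 0 0 0.25; 0 -0.345 0.289 0 0 0 0.25; 0 -0.402 0.337 0 0 0 0.25; 0 -0.46 0.386 0 0 0 0.25; 0 -0.517 0.434 0 0 0 0.25; 0 -0.575 0.482 0 0 0 0.25'; python3 - <<'E'
from h import *
st()
obs=[]
for n,ce in(("scene",(250,235)),("top",(283,195))):
    d=ctrl.get_image(n);draw(d,[],(180,130,400,310),3,f'pics/b{n}.png')
    for r in ctrl.cut_out(n,'carton'):
        l,t,R,b=r['rect']
        if abs((l+R)/2-ce[0])<30 and abs((t+b)/2-ce[1])<25: print(n,r['rect'],r['score']); obs.append((d,r['pixels']))
st()
gC=lambda p:box(p[0],p[1],p[2],100,130,0,125)
for o in obs:
    x,f=fit([o],gC,[*d2w(-80,-15,0)[:2],1.72],[8,8,.08]); print(w2d([*x[:2],0]).round(1),x[2]-PSI,f)
E
```

```text
clock: 5.13
eef_pos: [553.8, -185.2, 32.6]
tool_rot: [-2.442, -0.001, 0.15]
force: [-0.2, -1.7, -1.4]
width: 64.0
t 5.13 deck a,l,z [-162.3  -16.7   32.6] F(d,n,z) [-1.7  0.5 -1.4] roterr40 [-0.1 -0.   0.1] w 64.0 q [ 0.83  1.12 -0.51  1.44 -0.11  1.1   0.7 ]
clock: 5.97
eef_pos: [549.4, -155.7, 32.8]
tool_rot: [-2.442, -0.001, 0.149]
force: [0.7, -3.1, -2.0]
width: 64.1
t 5.97 deck a,l,z [-132.4  -16.7   32.8] F(d,n,z) [-3.1 -0.2 -2. ] roterr40 [-0.1 -0.   0.1] w 64.1 q [ 0.81  1.1  -0.52  1.5  -0.12  1.04  0.69]
scene [233.1, 192.7, 283.7, 273.3] 0.94
top [274.3, 170.4, 309.7, 218.4] 0.96
t 6.17 deck a,l,z [-131.6  -16.8   33.3] F(d,n,z) [ 0.4 -0.6  0.1] roterr40 [-0.2 -0.   0.1] w 64.1 q [ 0.81  1.1  -0.52  1.5  -0.12  1.04  0.69]
[-77.2 -18.3   0. ] 0.020241702813090123 0.027393069125175917
[-78.5 -14.9   0. ] -0.004175596948614357 0.042575547429916316
```

View pics/bscene.png

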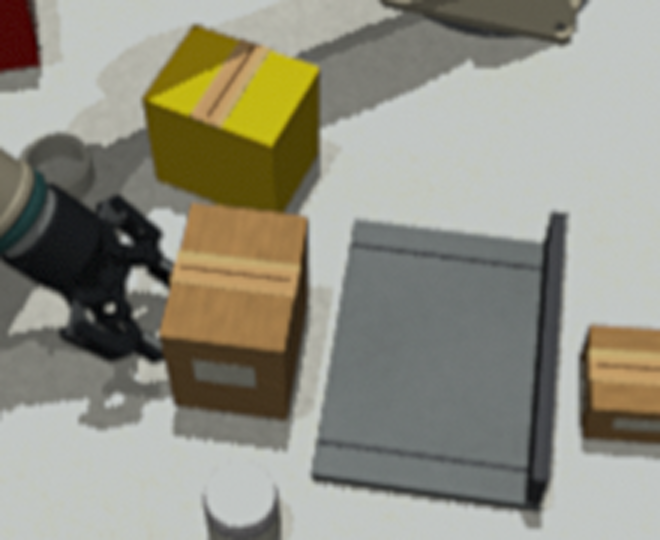

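View pics/btop.png

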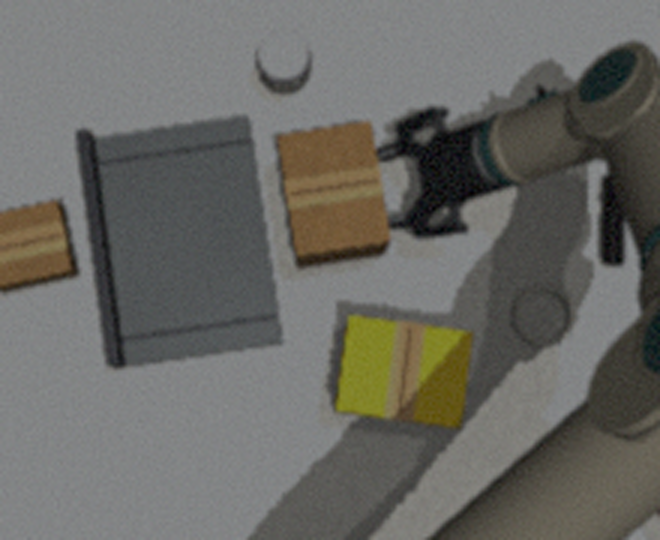

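The carton is at about -78 mm, square to the deck and upright, with roughly 28 mm to go.

```bash
python3 -m creep '0 -0.0575 0.048 0 0 0 0.25; 0 -0.115 0.0965 0 0 0 0.25; 0 -0.172 0.145 0 0 0 0.25; 0 -0.23 0.193 0 0 0 0.25; 0 -0.287 0.241 0 0 0 0.25; 0 -0.345 0.289 0 0 0 0.25; 0 -0.383 0.321 0 0 0 0.25; 0 -0.402 0.337 0 0 0 0.25'; python3 - <<'E'
from h import *
st()
E
for i in 1 2 3; do python3 -m creep '0 -0.019 0.016 0 0 0 0.25' | grep -E 'eef|force'; done; python3 - <<'E'
from h import *
st()
E
```

```text
clock: 6.83
eef_pos: [546.5, -134.7, 33.0]
tool_rot: [-2.441, -0.002, 0.15]
force: [1.0, -4.6, 2.9]
width: 63.8
t 6.83 deck a,l,z [-111.2  -16.9   33. ] F(d,n,z) [-4.7 -0.3  2.9] roterr40 [-0.1 -0.   0.1] w 63.8 q [ 0.8   1.09 -0.53  1.55 -0.13  1.    0.68]
eef_pos: [546.3, -134.1, 32.9]
force: [1.1, -4.6, 4.0]
eef_pos: [546.2, -133.3, 32.8]
force: [0.6, -4.6, 2.8]
eef_pos: [546.0, -132.4, 32.8]
force: [0.2, -4.4, 2.7]
t 7.08 deck a,l,z [-108.9  -16.8   32.8] F(d,n,z) [-4.4  0.5  2.7] roterr40 [-0.1 -0.1  0.1] w 63.7 q [ 0.8   1.09 -0.53  1.55 -0.13  0.99  0.68]
```

```bash
python3 -m creep '0 -0.019 0.016 0 0 0 0.25; 0 -0.038 0.032 0 0 0 0.25' | grep -E 'eef|force'
python3 -m creep '0 -0.019 0.016 0 0 0 0.25' | grep -E 'eef|force'
python3 -m creep '0 -0.019 0.016 0 0 0 0.25' | grep -E 'eef|force'
python3 -c "
from h import *
st()"
```

```text
eef_pos: [545.7, -130.4, 32.8]
force: [1.1, -4.2, 4.0]
eef_pos: [545.5, -129.3, 32.8]
force: [-0.1, -4.7, 3.3]
eef_pos: [545.4, -128.3, 32.8]
force: [-0.1, -3.5, 2.8]
t 7.42 deck a,l,z [-104.8  -16.8   32.8] F(d,n,z) [-3.5  0.6  2.8] roterr40 [-0.1 -0.1  0.1] w 63.9 q [ 0.79  1.08 -0.53  1.56 -0.13  0.98  0.67]
```

```bash
python3 -m creep '0 -0.019 0.016 0 0 0 0.25' | grep -E 'eef|force'
python3 -m creep '0 -0.019 0.016 0 0 0 0.25' | grep -E 'eef|force'
python3 -m creep '0 -0.019 0.016 0 0 0 0.25' | grep -E 'eef|force'
python3 -c "
from h import *
st()"
```

```text
eef_pos: [545.3, -128.0, 32.7]
force: [0.7, -8.3, 5.6]
eef_pos: [545.3, -128.0, 32.7]
force: [0.6, -10.7, 7.1]
eef_pos: [545.3, -127.9, 32.7]
force: [-0.6, -12.5, 9.7]
t 7.67 deck a,l,z [-104.3  -16.8   32.7] F(d,n,z) [-12.3   2.5   9.7] roterr40 [ 0.1 -0.1  0. ] w 64.2 q [ 0.79  1.08 -0.53  1.56 -0.13  0.98  0.67]
```

Seated: the advance stopped dead at a=-104.3 while the force rose to 12 N. That matches foot-at-edge geometry (back face at -100). Backing off, rising and looking.

```bash
python3 -m creep '0 0.1 -0.08 0 0 0 0.25; 0 0.35 -0.29 0 0 0 0.25; 0 0.575 -0.482 0 0 0 0.25; 0 0.1 -1.05 0 0 0 0.25; 0 -0.42 -1.67 0 0 0 0.25; 0 -0.42 -1.67 0 0 0 0.25; 0 -0.42 -1.67 0 0 0 0.25'; python3 - <<'E'
from h import *
st()
obs=[]
for n,ce in(("scene",(262,240)),("top",(275,200))):
    d=ctrl.get_image(n);draw(d,[],(180,130,400,310),3,f'pics/c{n}.png')
    for r in ctrl.cut_out(n,'carton'):
        l,t,R,b=r['rect']
        if abs((l+R)/2-ce[0])<25 and abs((t+b)/2-ce[1])<25: print(n,r['rect'],r['score']); obs.append((d,r['pixels']))
st()
gC=lambda p:box(p[0],p[1],p[2],100,130,0,125)
for o in obs:
    x,f=fit([o],gC,[*d2w(-50,-15,0)[:2],1.72],[8,8,.08]); print(w2d([*x[:2],0]).round(1),x[2]-PSI,f)
go(-107,-17,95)
E
```

```text
clock: 8.25
eef_pos: [549.7, -153.7, 96.2]
tool_rot: [-2.441, -0.003, 0.152]
force: [-0.4, -0.7, 0.1]
width: 64.2
t 8.25 deck a,l,z [-130.5  -17.3   96.2] F(d,n,z) [-0.6  0.5  0.1] roterr40 [-0.1 -0.   0.2] w 64.2 q [ 0.82  1.01 -0.54  1.51 -0.14  1.11  0.66]
scene [247.1, 198.0, 295.5, 271.3] 0.9
top [263.8, 171.8, 300.3, 221.6] 0.76
t 8.45 deck a,l,z [-130.9  -15.7   93.5] F(d,n,z) [ 0.3 -0.6 -0.3] roterr40 [-0.2  0.1  0. ] w 64.0 q [ 0.82  1.01 -0.54  1.51 -0.14  1.11  0.66]
[-49.3 -17.2   0. ] 0.008731854318024146 0.04018585441404232
[-52.  -14.6   0. ] 0.020794578663835717 0.03834284506446839
delta [ 0.033 -0.48   0.358] [-0.22  0.09  0.01]
```

View pics/cscene.png

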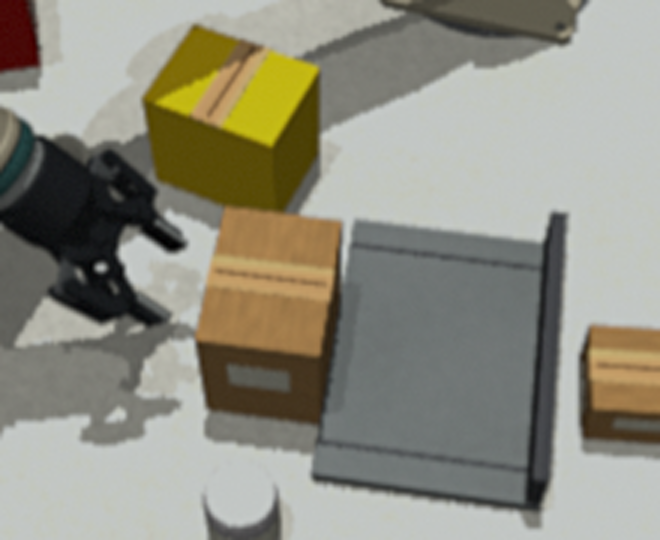

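View pics/ctop.png

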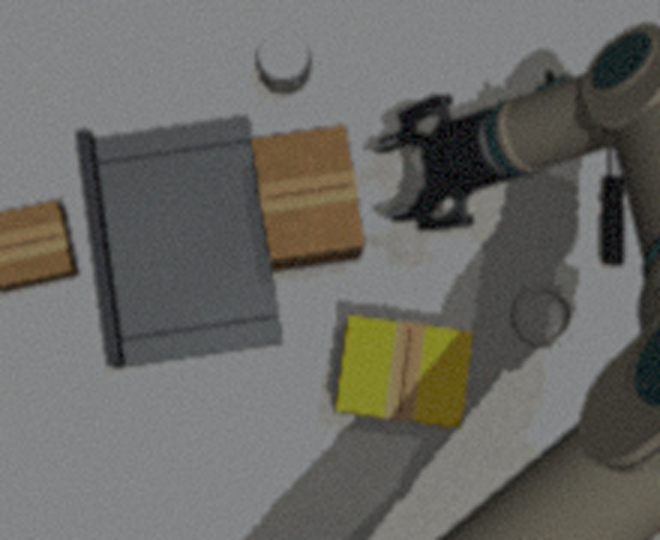

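Foot is flush and square on the deck edge. Now working out the arc for the tip.

```bash
python3 - <<'E'
from h import *
t=np.radians(40)
for ph in np.arange(0,1.16,.05):
    c,s=np.cos(ph),np.sin(ph); C=np.array([-100*c+92*s,15+100*s+92*c]); N=np.array([c,-s])
    P=C-np.array([4.3,12]); lead=P+3*N
    if ph==0: P0=P
    dd=(lead-P0)/40; print(round(ph,2),'TCP',P.round(1),'y,z from TCP(ph0):',np.round([-np.cos(t)*dd[0]-np.sin(t)*dd[1], np.sin(t)*dd[0]-np.cos(t)*dd[1]],3))
go(-107,-17,95)
E
```

```text
0.0 TCP [-104.3   95. ] y,z from TCP(ph0): [-0.057  0.048]
0.05 TCP [-99.6  99.9] y,z from TCP(ph0): [-0.224  0.033]
0.1 TCP [-94.6 104.5] y,z from TCP(ph0): [-0.391  0.027]
0.15 TCP [-89.4 108.9] y,z from TCP(ph0): [-0.558  0.029]
0.2 TCP [-84. 113.] y,z from TCP(ph0): [-0.725  0.039]
0.25 TCP [-78.4 116.9] y,z from TCP(ph0): [-0.891  0.058]
0.3 TCP [-72.6 120.4] y,z from TCP(ph0): [-1.056  0.084]
0.35 TCP [-66.7 123.7] y,z from TCP(ph0): [-1.219  0.119]
0.4 TCP [-60.6 126.7] y,z from TCP(ph0): [-1.381  0.163]
0.45 TCP [-54.3 129.3] y,z from TCP(ph0): [-1.54   0.214]
0.5 TCP [-48.  131.7] y,z from TCP(ph0): [-1.696  0.273]
0.55 TCP [-41.5 133.7] y,z from TCP(ph0): [-1.849  0.34 ]
0.6 TCP [-34.9 135.4] y,z from TCP(ph0): [-1.999  0.414]
0.65 TCP [-28.2 136.8] y,z from TCP(ph0): [-2.144  0.496]
0.7 TCP [-21.5 137.8] y,z from TCP(ph0): [-2.286  0.585]
0.75 TCP [-14.8 138.5] y,z from TCP(ph0): [-2.423  0.681]
0.8 TCP [ -8.  138.8] y,z from TCP(ph0): [-2.555  0.783]
0.85 TCP [ -1.2 138.8] y,z from TCP(ph0): [-2.681  0.892]
0.9 TCP [  5.6 138.5] y,z from TCP(ph0): [-2.802  1.008]
0.95 TCP [ 12.4 137.9] y,z from TCP(ph0): [-2.917  1.129]
1.0 TCP [ 19.1 136.9] y,z from TCP(ph0): [-3.026  1.256]
1.05 TCP [ 25.7 135.5] y,z from TCP(ph0): [-3.128  1.388]
1.1 TCP [ 32.3 133.9] y,z from TCP(ph0): [-3.224  1.525]
1.15 TCP [ 38.8 131.9] y,z from TCP(ph0): [-3.313  1.666]
delta [ 0.033 -0.48   0.358] [-0.22  0.09  0.01]
```

```bash
python3 -m creep '0 -0.24 0.18 0 0 0 0.25; 0 -0.40 0.30 0 0 0 0.25; 0 -0.48 0.36 0 0 0 0.25; 0 -0.52 0.39 0 0 0 0.25; 0 -0.55 0.42 0 0 0 0.25' | grep -E 'eef|force'; python3 -c "
from h import *
st()
go(-104.3,-17,95)"
```

```text
eef_pos: [545.0, -128.1, 95.7]
force: [-1.2, -3.1, 1.2]
t 8.87 deck a,l,z [-104.5  -16.5   95.7] F(d,n,z) [-2.8  1.6  1.2] roterr40 [-0.1 -0.   0. ] w 64.2 q [ 0.8   0.99 -0.55  1.56 -0.16  1.06  0.64]
delta [0.013 0.008 0.017] [-0.07 -0.02  0.05]
```

```bash
python3 -m creep '0 -0.08 0.03 0 0 0 0.25; 0 -0.18 0.02 0 0 0 0.25; 0 -0.27 0.015 0 0 0 0.25; 0 -0.36 0.01 0 0 0 0.25; 0 -0.44 0.01 0 0 0 0.25; 0 -0.53 0.01 0 0 0 0.25' | grep -E 'eef|force'; python3 -c "
from h import *
st()
go(-84,-17,113)"
```

```text
eef_pos: [542.8, -112.8, 109.5]
force: [-1.8, -4.6, 2.1]
t 9.37 deck a,l,z [-89.1 -16.6 109.5] F(d,n,z) [-4.3  2.4  2.1] roterr40 [-0.  -0.1  0. ] w 64.2 q [ 0.8   0.96 -0.56  1.59 -0.17  1.05  0.63]
delta [ 0.01  -0.153  0.014] [-0.  -0.1  0. ]
```

```bash
python3 -m creep '0 -0.08 0.005 0 0 0 0.25; 0 -0.17 0.01 0 0 0 0.25; 0 -0.25 0.02 0 0 0 0.25; 0 -0.33 0.03 0 0 0 0.25; 0 -0.41 0.04 0 0 0 0.25; 0 -0.50 0.055 0 0 0 0.25; 0 -0.58 0.07 0 0 0 0.25; 0 -0.66 0.09 0 0 0 0.25' | grep -E 'eef|force'; python3 -c "
from h import *
st()
go(-60.6,-17,126.7)
d=ctrl.get_image('scene');draw(d,[],(180,130,400,310),3,'pics/e.png')
"
```

```text
eef_pos: [539.6, -88.9, 124.2]
force: [-0.9, -4.3, 4.5]
t 10.03 deck a,l,z [-64.9 -17.  124.2] F(d,n,z) [-4.1  1.5  4.5] roterr40 [-0.1 -0.1  0.1] w 64.0 q [ 0.78  0.93 -0.57  1.63 -0.19  1.03  0.61]
delta [ 0.001 -0.122  0.022] [-0.11 -0.08  0.08]
```

View pics/e.png

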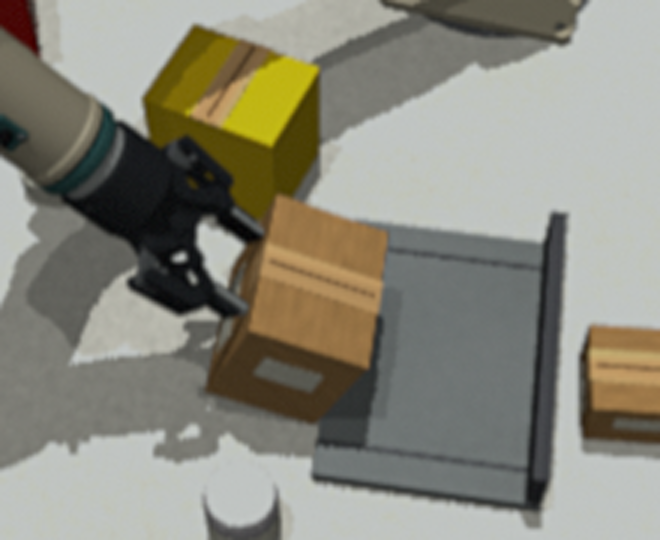

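The carton is tipping over the edge, its back held at (245,250) in the crop, with about 4–6 N. Continuing round.

```bash
python3 -m creep '0 -0.07 0.02 0 0 0 0.25; 0 -0.14 0.035 0 0 0 0.25; 0 -0.21 0.06 0 0 0 0.25; 0 -0.29 0.085 0 0 0 0.25; 0 -0.37 0.115 0 0 0 0.25; 0 -0.45 0.145 0 0 0 0.25; 0 -0.52 0.18 0 0 0 0.25; 0 -0.60 0.21 0 0 0 0.25; 0 -0.67 0.25 0 0 0 0.25; 0 -0.75 0.285 0 0 0 0.25' | grep -E 'eef|force'; python3 -c "
from h import *
st()
go(-34.9,-17,135.4)"
```

```text
eef_pos: [534.7, -58.7, 134.2]
force: [1.6, -1.0, 1.2]
t 10.92 deck a,l,z [-34.4 -16.5 134.2] F(d,n,z) [-1.3 -1.5  1.2] roterr40 [-0.1 -0.   0.1] w 64.2 q [ 0.76  0.9  -0.59  1.68 -0.21  0.99  0.58]
delta [ 0.012 -0.01  -0.032] [-0.12 -0.02  0.06]
```

```bash
python3 -m creep '0 -0.07 0.04 0 0 0 0.25; 0 -0.145 0.08 0 0 0 0.25; 0 -0.215 0.125 0 0 0 0.25; 0 -0.29 0.17 0 0 0 0.25; 0 -0.355 0.22 0 0 0 0.25; 0 -0.425 0.27 0 0 0 0.25; 0 -0.49 0.32 0 0 0 0.25; 0 -0.555 0.37 0 0 0 0.25' | grep -E 'eef|force'; python3 -c "
from h import *
st()
go(-8,-17,138.8)
d=ctrl.get_image('scene');draw(d,[],(180,130,400,310),3,'pics/f.png')"
```

```text
eef_pos: [530.7, -32.7, 137.2]
force: [-0.5, 0.3, -1.2]
t 11.58 deck a,l,z [ -8.  -16.5 137.2] F(d,n,z) [ 0.4  0.4 -1.2] roterr40 [-0.1 -0.   0.1] w 63.9 q [ 0.73  0.88 -0.6   1.73 -0.23  0.94  0.57]
delta [ 0.013 -0.026 -0.029] [-0.11 -0.03  0.06]
```

View pics/f.png

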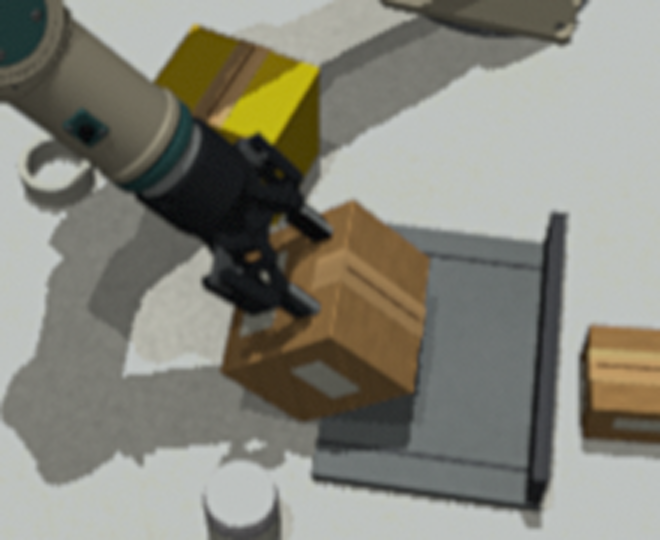

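```bash
python3 -m creep '0 -0.065 0.05 0 0 0 0.25; 0 -0.13 0.11 0 0 0 0.25; 0 -0.19 0.165 0 0 0 0.25; 0 -0.25 0.225 0 0 0 0.25; 0 -0.305 0.285 0 0 0 0.25; 0 -0.36 0.345 0 0 0 0.25; 0 -0.36 0.345 0 0 0 0.25; 0 -0.36 0.345 0 0 0 0.25' | grep -E 'eef|force'; python3 -c "
from h import *
st()
d=ctrl.get_image('scene');draw(d,[],(180,130,400,310),3,'pics/g.png')"
```

```text
eef_pos: [527.8, -13.3, 136.0]
force: [0.4, 0.3, -0.4]
t 12.3 deck a,l,z [ 11.6 -16.5 136. ] F(d,n,z) [ 0.2 -0.4 -0.4] roterr40 [-0.1 -0.   0.1] w 64.2 q [ 0.71  0.88 -0.61  1.76 -0.24  0.9   0.56]
```

View pics/g.png

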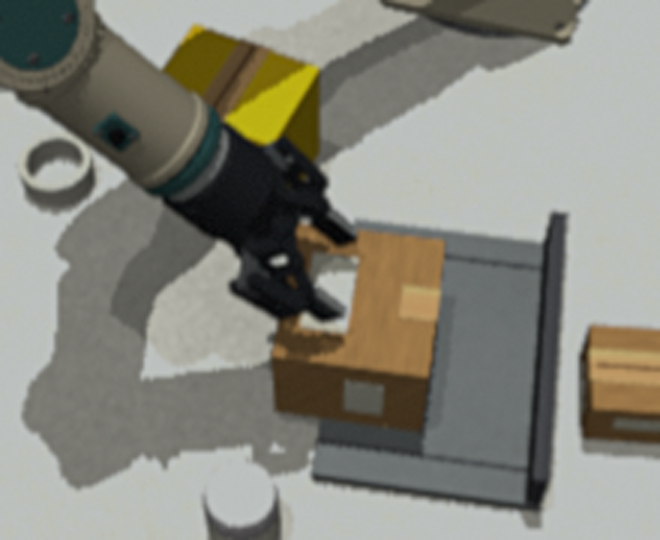

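The carton now lies on the deck, lead face down. Its old top, with the tape end at crop (418,302), faces the fence. Moving the tool back and down behind it.

```bash
python3 -c "
from h import *
go(10,-17,150);go(-65,-17,150);go(-50,-17,40);go(-30,-17,40)"
```

```text
delta [ 0.01  -0.202 -0.29 ] [-0.09 -0.05  0.05]
delta [ 0.01   1.233 -1.498] [-0.09 -0.05  0.05]
delta [0.006 2.717 0.847] [-0.09 -0.05  0.05]
delta [0.007 2.335 1.17 ] [-0.09 -0.05  0.05]
```

```bash
python3 -m creep '0 -0.2 -0.29 0 0 0 0.25; 0 0.5 -0.9 0 0 0 0.25; 0 1.23 -1.5 0 0 0 0.25; 0 1.23 -1.5 0 0 0 0.25; 0 1.9 -0.4 0 0 0 0.25; 0 2.72 0.85 0 0 0 0.25; 0 2.72 0.85 0 0 0 0.25; 0 2.72 0.85 0 0 0 0.25' | grep -E 'eef|force'; python3 - <<'E'
from h import *
st()
obs=[]
gL=lambda p:box(p[0],p[1],p[2],125,130,15,115,62.5)
for n,ce in(("scene",(295,240)),("top",(258,200))):
    d=ctrl.get_image(n)
    for r in ctrl.cut_out(n,'carton')+ctrl.cut_out(n,'short_carton'):
        l,t,R,b=r['rect']
        if abs((l+R)/2-ce[0])<25 and abs((t+b)/2-ce[1])<25: print(n,r['rect'],r['score']); obs.append((d,r['pixels']));break
for (d,m) in obs:
    x,f=fit([(d,m)],gL,[*d2w(-15,-15,0)[:2],1.72],[8,8,.08]); print(w2d([*x[:2],0]).round(1),x[2]-PSI,f)
    draw(d,[(gL(x),(0,255,0))],(180,130,400,310),3,f'pics/h{len(d["T"][0]) if d is obs[0][0] else 9}.png')
go(-25,-17,40)
E
ls pics
```

```text
eef_pos: [533.3, -73.2, 34.8]
force: [0.1, -0.4, -0.7]
t 13.02 deck a,l,z [-48.5 -13.   34.8] F(d,n,z) [-0.4 -0.1 -0.7] roterr40 [-0.3  0.3 -0.2] w 64.3 q [ 0.75  1.06 -0.55  1.67 -0.16  0.88  0.64]
scene [270.3, 202.9, 327.2, 272.9] 0.85
top [237.0, 174.4, 281.8, 225.9] 0.6
[-38.6 -19.2   0. ] 0.011446536927580242 0.03444422051629692
[-41.3 -14.8   0. ] -0.0088861406162426 0.029520038896992395
delta [-0.029 -0.463  0.45 ] [ 0.01 -0.21  0.15]
a.png
aw.png
bscene.png
btop.png
cscene.png
ctop.png
e.png
f.png
fs.png
ft.png
g.png
h4.png
h9.png
scene0.png
top0.png
```

View pics/h4.png

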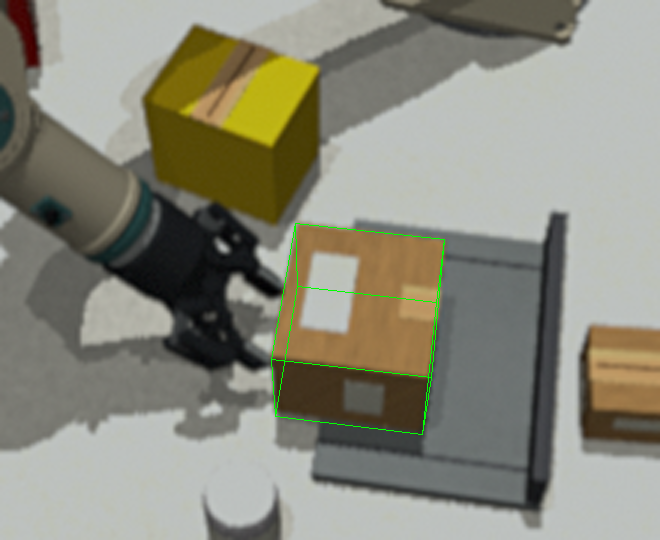

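```bash
python3 -c "
from h import *
st();go(-46,-17,40)"
```

```text
t 13.32 deck a,l,z [-50.8 -18.2  41.9] F(d,n,z) [ 0.2  0.1 -0.4] roterr40 [ 0.  -0.2  0.2] w 64.0 q [ 0.75  1.05 -0.55  1.66 -0.16  0.88  0.64]
delta [-0.029 -0.061  0.113] [ 0.01 -0.21  0.15]
```

The carton lies flat and square, underside at about -40 mm, with 90 mm to slide.

```bash
python3 -m creep '0 -0.038 0.032 0 0 0 0.25; 0 -0.076 0.064 0 0 0 0.25; 0 -0.115 0.096 0 0 0 0.25; 0 -0.153 0.128 0 0 0 0.25; 0 -0.19 0.16 0 0 0 0.25; 0 -0.23 0.193 0 0 0 0.25' | grep -E 'eef|force'; python3 -c "
from h import *
st()"
python3 -m creep '0 -0.0575 0.048 0 0 0 0.25; 0 -0.115 0.0965 0 0 0 0.25; 0 -0.172 0.145 0 0 0 0.25; 0 -0.23 0.193 0 0 0 0.25; 0 -0.287 0.241 0 0 0 0.25; 0 -0.345 0.289 0 0 0 0.25; 0 -0.402 0.337 0 0 0 0.25; 0 -0.46 0.386 0 0 0 0.25; 0 -0.517 0.434 0 0 0 0.25; 0 -0.575 0.482 0 0 0 0.25' | grep force; python3 -c "
from h import *
st()"
```

```text
eef_pos: [536.3, -63.5, 40.0]
force: [0.5, -4.8, 2.8]
t 13.82 deck a,l,z [-39.4 -17.4  40. ] F(d,n,z) [-4.9  0.2  2.8] roterr40 [ 0.  -0.2  0. ] w 64.2 q [ 0.74  1.05 -0.55  1.69 -0.17  0.86  0.64]
force: [1.3, -5.1, 2.3]
t 14.65 deck a,l,z [ -7.6 -16.6  39.9] F(d,n,z) [-5.2 -0.5  2.3] roterr40 [-0.1 -0.   0.1] w 64.2 q [ 0.72  1.04 -0.57  1.74 -0.19  0.8   0.62]
```

```bash
python3 -m creep '0 -0.0575 0.048 0 0 0 0.25; 0 -0.115 0.0965 0 0 0 0.25; 0 -0.172 0.145 0 0 0 0.25; 0 -0.23 0.193 0 0 0 0.25; 0 -0.287 0.241 0 0 0 0.25; 0 -0.345 0.289 0 0 0 0.25; 0 -0.402 0.337 0 0 0 0.25; 0 -0.46 0.386 0 0 0 0.25; 0 -0.517 0.434 0 0 0 0.25; 0 -0.575 0.482 0 0 0 0.25' | grep force; python3 - <<'E'
from h import *
st()
obs=[]
gL=lambda p:box(p[0],p[1],p[2],125,130,15,115,62.5)
for n,ce in(("scene",(315,240)),("top",(240,205))):
    d=ctrl.get_image(n)
    for r in ctrl.cut_out(n,'carton')+ctrl.cut_out(n,'short_carton'):
        l,t,R,b=r['rect']
        if abs((l+R)/2-ce[0])<25 and abs((t+b)/2-ce[1])<25:
            x,f=fit([(d,r['pixels'])],gL,[*d2w(25,-15,0)[:2],1.72],[8,8,.08]); print(n,w2d([*x[:2],0]).round(1),x[2]-PSI,f)
            draw(d,[(gL(x),(0,255,0))],(180,130,400,310),3,f'pics/i{n}.png');break
st()
E
```

```text
force: [1.0, -3.5, 0.9]
t 15.48 deck a,l,z [ 22.4 -16.7  40. ] F(d,n,z) [-3.6 -0.5  0.9] roterr40 [-0.1 -0.   0.1] w 64.4 q [ 0.69  1.03 -0.58  1.78 -0.2   0.74  0.6 ]
scene [ 28.3 -16.7   0. ] -0.008727196712545737 0.03165475456227551
top [ 26.  -14.3   0. ] 0.0003742872296073063 0.026108054539862646
t 15.78 deck a,l,z [ 23.2 -16.2  40.2] F(d,n,z) [ 0.1 -0.7 -0.4] roterr40 [-0.2  0.   0.1] w 64.3 q [ 0.69  1.03 -0.58  1.78 -0.2   0.75  0.6 ]
```

View pics/iscene.png

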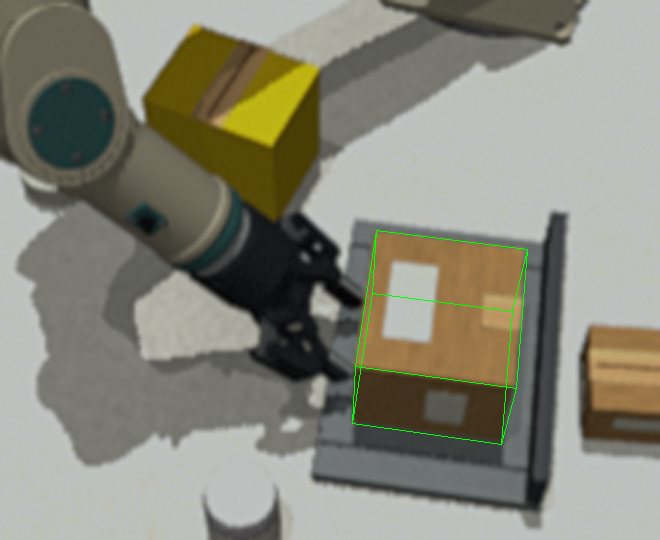

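About 22 mm to go.

```bash
python3 -m creep '0 -0.038 0.032 0 0 0 0.25; 0 -0.077 0.064 0 0 0 0.25; 0 -0.115 0.0965 0 0 0 0.25; 0 -0.153 0.128 0 0 0 0.25; 0 -0.192 0.16 0 0 0 0.25; 0 -0.23 0.193 0 0 0 0.25; 0 -0.268 0.225 0 0 0 0.25; 0 -0.306 0.257 0 0 0 0.25; 0 -0.325 0.273 0 0 0 0.25' | grep force
python3 -m creep '0 -0.02 0.016 0 0 0 0.25; 0 -0.038 0.032 0 0 0 0.25' | grep -E 'eef|force'
python3 -m creep '0 -0.02 0.016 0 0 0 0.25' | grep -E 'eef|force'
python3 -c "
from h import *
st()"
```

```text
force: [0.4, -3.1, 0.2]
eef_pos: [523.6, 16.0, 40.0]
force: [0.5, -4.0, 0.5]
eef_pos: [523.4, 16.9, 40.0]
force: [0.0, -3.1, 0.1]
t 16.78 deck a,l,z [ 42.1 -16.7  40. ] F(d,n,z) [-3.1  0.4  0.1] roterr40 [-0.1 -0.   0.1] w 64.0 q [ 0.67  1.03 -0.59  1.81 -0.22  0.71  0.59]
```

```bash
python3 -m creep '0 -0.02 0.016 0 0 0 0.25' | grep -E 'eef|force'
python3 -m creep '0 -0.02 0.016 0 0 0 0.25' | grep -E 'eef|force'
python3 -m creep '0 -0.02 0.016 0 0 0 0.25' | grep -E 'eef|force'
python3 -m creep '0 -0.02 0.016 0 0 0 0.25' | grep -E 'eef|force'
python3 -c "
from h import *
st()"
```

```text
eef_pos: [523.2, 18.0, 40.0]
force: [0.4, -3.0, -0.5]
eef_pos: [523.1, 19.0, 40.0]
force: [1.8, -2.0, -0.0]
eef_pos: [522.9, 20.1, 40.0]
force: [0.4, -2.6, -1.3]
eef_pos: [522.9, 20.3, 39.9]
force: [-1.1, -8.7, 3.2]
t 17.12 deck a,l,z [ 45.5 -16.6  39.9] F(d,n,z) [-8.4  2.4  3.2] roterr40 [-0.  -0.1  0. ] w 63.9 q [ 0.66  1.02 -0.59  1.82 -0.22  0.7   0.58]
```

Fence contact came exactly where predicted (a=45.5). Raising the press in small steps.

```bash
python3 -m creep '0 -0.02 0.016 0 0 0 0.25' | grep -E 'force'
python3 -m creep '0 -0.02 0.016 0 0 0 0.25' | grep -E 'force'
python3 -m creep '0 0 0 0 0 0 0.25' | grep -E 'force'
python3 -c "
from h import *
st()"
```

```text
force: [-0.3, -11.4, 4.3]
force: [-0.6, -14.3, 7.7]
force: [-1.6, -10.9, 3.7]
t 17.37 deck a,l,z [ 45.6 -16.6  39.9] F(d,n,z) [-10.6   3.2   3.7] roterr40 [ 0.1 -0.1 -0. ] w 63.9 q [ 0.66  1.02 -0.59  1.82 -0.22  0.7   0.58]
```

```bash
python3 -m creep '0 -0.02 0.016 0 0 0 0.25' | grep -E 'force'
python3 -m creep '0 0 0 0 0 0 0.25' | grep -E 'force'
python3 -m creep '0 0 0 0 0 0 0.25' | grep -E 'force'
python3 -c "
from h import *
st()"
```

```text
force: [-1.9, -18.0, 10.3]
force: [-1.3, -13.3, 7.0]
force: [-1.2, -13.6, 6.6]
t 17.62 deck a,l,z [ 45.7 -16.6  39.9] F(d,n,z) [-13.3   3.2   6.6] roterr40 [ 0.2 -0.1 -0. ] w 64.1 q [ 0.66  1.02 -0.59  1.82 -0.22  0.69  0.58]
```

```bash
python3 -m creep '0 -0.016 -0.019 0 0 0 0.25' | grep -E 'force'
python3 -m creep '0 -0.016 -0.019 0 0 0 0.25' | grep -E 'force'
python3 -m creep '0 0 0 0 0 0 0.25' | grep -E 'force'
python3 -m creep '0 0 0 0 0 0 0.25' | grep -E 'force'
python3 -c "
from h import *
st()"
```

```text
force: [-0.5, -8.7, -3.3]
force: [-0.6, -8.9, -4.4]
force: [-0.3, -9.8, -3.3]
force: [0.2, -9.9, -3.9]
t 17.95 deck a,l,z [ 45.8 -16.1  40.4] F(d,n,z) [-9.8  1.3 -3.9] roterr40 [ 0.2 -0.1 -0.1] w 63.8 q [ 0.66  1.02 -0.59  1.82 -0.22  0.7   0.58]
```

```bash
python3 -m creep '0 -0.01 0.008 0 0 0 0.25; 0 -0.02 0.016 0 0 0 0.25; 0 -0.02 0.016 0 0 0 0.25' | grep -E 'force'
python3 -m creep '0 -0.01 0.008 0 0 0 0.25' | grep -E 'force'
python3 -m creep '0 -0.01 0.008 0 0 0 0.25' | grep -E 'force'
python3 -m creep '0 0 0 0 0 0 0.25' | grep -E 'force'
python3 -c "
from h import *
st()"
```

```text
force: [-1.6, -12.0, -2.7]
force: [-1.3, -15.0, -0.7]
force: [-2.1, -16.8, 0.2]
force: [-1.3, -14.8, -1.5]
t 18.45 deck a,l,z [ 45.9 -16.   40.1] F(d,n,z) [-14.5   3.5  -1.5] roterr40 [ 0.3 -0.1 -0.1] w 63.9 q [ 0.66  1.02 -0.59  1.82 -0.22  0.69  0.58]
```

```bash
python3 -m creep '0 -0.006 0.005 0 0 0 0.25' | grep -E 'force'
python3 -m creep '0 -0.006 0.005 0 0 0 0.25' | grep -E 'force'
python3 -m creep '0 -0.006 0.005 0 0 0 0.25' | grep -E 'force'
python3 -m creep '0 0 0 0 0 0 0.25' | grep -E 'force'
python3 -m creep '0 0 0 0 0 0 0.25' | grep -E 'force'
```

```text
force: [-1.1, -16.9, 0.9]
force: [-2.3, -17.0, 0.7]
force: [-1.6, -18.8, 2.4]
force: [-2.7, -17.2, 2.1]
force: [-2.7, -18.4, 1.8]
```

```bash
python3 -m creep '0 0 0 0 0 0 0.25; 0 0 0 0 0 0 0.25; 0 0 0 0 0 0 0.25' | grep -E 'force'
python3 -m creep '0 0 0 0 0 0 0.25; 0 0 0 0 0 0 0.25; 0 0 0 0 0 0 0.25' | grep -E 'force'
python3 -m creep '0 0 0 0 0 0 0.25; 0 0 0 0 0 0 0.25; 0 0 0 0 0 0 0.25' | grep -E 'force'
python3 -c "
from h import *
st()"
```

```text
force: [-2.3, -17.0, 1.7]
force: [-2.3, -17.9, 1.6]
force: [-3.0, -17.9, 2.1]
t 19.62 deck a,l,z [ 46.  -16.   40.1] F(d,n,z) [-17.3   5.6   2.1] roterr40 [ 0.4 -0.2 -0.2] w 64.0 q [ 0.66  1.02 -0.59  1.82 -0.22  0.69  0.58]
```

Held around 17.5 N of push for over 1 s, and deck friction takes about 3 N of it. Releasing straight back, then up and clear.

```bash
python3 -m creep '0 0.06 -0.05 0 0 0 0.25; 0 0.12 -0.1 0 0 0 0.25; 0 0.19 -0.16 0 0 0 0.25; 0 0.38 -0.32 0 0 0 0.25; 0 0.77 -0.64 0 0 0 0.25; 0 1.15 -0.96 0 0 0 0.25; 0 0.8 -1.9 0 0 0 0.25; 0 1.0 -2.9 0 0 0 0.25; 0 1.5 -3.8 0 0 0 0.25; 0 1.8 -4.5 0 0 0 0.25' | grep -E 'eef|force'
python3 - <<'E'
from h import *
st()
gL=lambda p:box(p[0],p[1],p[2],125,130,15,115,62.5)
for n,ce in(("scene",(325,245)),("top",(235,205))):
    d=ctrl.get_image(n);x=None
    for r in ctrl.cut_out(n,'carton')+ctrl.cut_out(n,'short_carton'):
        l,t,R,b=r['rect']
        if abs((l+R)/2-ce[0])<25 and abs((t+b)/2-ce[1])<25:
            x,f=fit([(d,r['pixels'])],gL,[*d2w(50,-15,0)[:2],1.72],[8,8,.08]); print(n,w2d([*x[:2],0]).round(1),x[2]-PSI,f);break
    draw(d,[],(160,130,420,330),3,f'pics/j{n}.png')
E
```

```text
eef_pos: [548.1, -145.2, 135.2]
force: [1.0, -0.9, -0.8]
t 20.45 deck a,l,z [-121.9  -16.9  135.2] F(d,n,z) [-1.1 -0.9 -0.8] roterr40 [ 0.  -0.1  0.1] w 63.9 q [ 0.82  0.95 -0.55  1.52 -0.16  1.15  0.63]
scene [ 50.8 -16.3   0. ] -0.010010435462298295 0.024979318778549087
top [ 48.8 -14.7   0. ] 0.01186019580048625 0.03609134145107429
```

View pics/jscene.png

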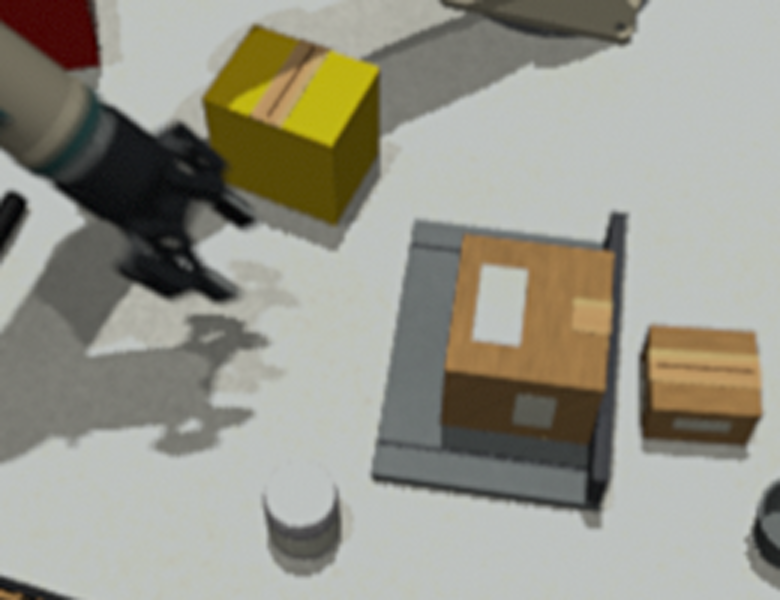

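View pics/jtop.png

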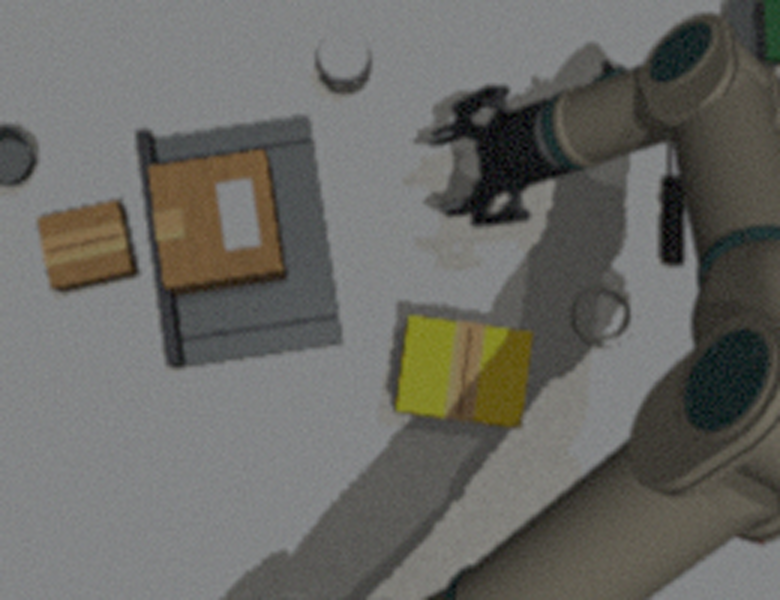

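The carton lies flush against the fence at 49–51 mm (home is 50) and is square. The bystanders are in place and the robot is clear.

```bash
python3 -m creep '0 0 0 0 0 0 0.25; 0 0 0 0 0 0 0.25; 0 0 0 0 0 0 0.25' | grep -E 'eef|force'; python3 -c "
from cell import ctrl
print(ctrl.finish_job())"
```

```text
eef_pos: [547.0, -141.1, 133.4]
force: [-0.5, -0.6, -0.1]
the job is handed in; nothing more can be done
None
```

The carton is lying on its side on the deck, lead face down, with its old top flat against the back fence. I handed the job in at about 21 s of the 72 s allowed.

- **Slide:** I pushed it upright with two spread fingertips about 45 mm up until its foot met the deck edge. The tool stopped advancing there and the push rose to about 12 N.
- **Tip:** I pushed about 107 mm up and followed the face round, using about 3–6 N. It fell over by itself onto the deck and came to rest about 25 mm short of where a clean pivot would leave it. The slide home made that up.
- **Press:** I slid it to the fence and held a push of about 17–18 N for over 1 s. Sliding had taken about 3 N, so the fence got roughly 14–15 N. The highest force I read on the cardboard was about 21 N in total, for one short step. I read forces only at the end of each move, so a brief higher peak between readings can't be ruled out.

**Last checks:**
- **Position:** the two cameras put the carton's origin 50.8 and 48.8 mm in from the deck's front edge; home is 50 mm.
- **Squareness:** they put it at -0.010 and +0.012 rad, so they disagree in sign but both are within the measuring error.
- **Off centre:** it sits about 15 mm off the deck's centre line, as it started.
- **Side force:** there was a side force of about 5 N during the press. It did not visibly shift or turn the carton.
- **Surroundings:** the other things looked undisturbed, and the robot was clear of everything at hand-in.

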